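Cap a swab into its elution tube and hold it on the vortex mixer

ROBOT

A 7-joint arm with a two-finger parallel gripper is mounted at the origin on a cart in front of the work surface, level with it; the furniture and walls round the work are solid. World frame = base frame: x ahead of the robot, y to its left, z up, the work surface at z = 0. Lengths are in m, angles in rad, forces in N, time in s.
With the tool pointing down it reaches from about 0.425 to 0.925 m from the base axis. Payload 6.8 kg.
Tool frame: the origin (TCP) lies on the centre line of the jaws, within the pads' length; the fingertips stand bot.tip_reach ahead of it and the grasp point (between the pads) lies 3 mm ahead of it (bot.tip_reach is the distance from the TCP to the fingertips, in m); z points along the fingers, y is the line along which they close (so a half turn about z gives the same grasp; the last joint's range is limited). The gripper opens to 85 mm and grips with 20 to 120 N. Pads are 22 mm wide; open, the fingers measure 114 mm over their backs; the gripper's body (76 mm by 85 mm) begins 54 mm behind the grasp point. The pads swing forward as they close: fully open they stand 13 mm farther back than shut.
Start: joints at [-1.353, 0.477, 0.022, 1.555, -0.011, 1.109, -0.083], TCP at [0.216, 0.64, 0.253] pointing down, gripper open.
Joint ranges: [-2.96, 2.96], [-0.34, 2.1], [-1.41, 1.46], [0.24, 2.44], [-1.37, 4.51], [0.17, 1.92], [-2.96, 2.96]. Speed limits (rad/s): [2.39, 2.39, 3.14, 3.14, 3.14, 3.14, 3.14].

INTERFACE

Orientations are given as a unit quaternion [w, x, y, z].
In Python, from station import bot gives the robot as it stands.
- The arm moves only by the tool jog_arm, never from a script. Its argument "deltas" is a list of rows, each a list of 7 numbers: the shift along the world's x, y, z in m, then the turn, a rotation vector about the world's x, y, z in rad, then the opening, from 0 (shut) to 1 (fully open). In form: [[x, y, z, rx, ry, rz, grip], ...]. A call has 1 to 10 rows; each row shifts and turns the commanded pose from where the row before left it; what a row does not reach is not made up. A row lasts 1/10 s, in which the tool goes at most 50 mm and 8.59 degrees, less where a joint would pass 70% of its speed; a pose out of reach is approached as far as the arm can. A call with a gripper value outside its range is refused whole. The fingers move at their own pace and stop on an object; "newtons" is the grip in N (left out, the last holds). Time passes only in rows, so rows that do not move let the fingers close. It gives the time, the measured TCP pose, the force, the opening and the grip force at its end, in the units of the state.
- bot.get_obs(): the state, without advancing time (a new reading comes with each control period).
- bot.read_camera(name): name is "scene" or "side" or "wrist"; returns a dict with "img" (480x640x3 uint8, red, green, blue), "K" (3x3 intrinsics, pixels), "eye" and "attitude" of the camera in the world. Camera axes: x right, y down, z forward; pixel columns grow to the right and rows downward; lengths in m; the calibration is good to about 2 mm. The wrist camera is an equidistant fisheye: a pixel r from the principal point sees the ray r / f radians off the axis. A picture is of the moment at which its call begins. There is no depth.
- bot.hand_in(): hands the job in; it is judged then, once.
The state is a dict: "t": time; "q": joint angles; "joint_vel": joint speeds; "joint_torque": joint torques, N m; "eef_pos": TCP position; "tool_rot": TCP orientation; "contact_force": force on the tool from outside, world axes, zero at the start; "torque": the same for the moment, N m; "gripper_width": opening from 0.0 (shut) to 1.0 (fully open); "grasp_force": force on a finger pad.
Only numpy, scipy, OpenCV 4.12 (cv2) and the standard library are available. Lean on these libraries where they do the work, as an engineer would, in place of code of your own. Each camera call takes 0.05 s, during which the arm holds its last target. There are 200 camera calls.

TASK

Take the orange-capped swab out of the milky transport tube with the red band and push it down into the open clear tube with the green band, until its cap sits fully home on the rim. Then lift that closed green-banded tube out of the rack by its body, set it upright in the black rubber cup of the vortex mixer and press gently and steadily, so that the sprung cup stays about half-way down (5 mm of its 10 mm travel) for at least 3 seconds; finish while still gripping the tube and holding the cup at that depth. Leave the other two tubes standing in the rack and do not disturb the things around.

Things in the scene. Friction and masses are not known exactly. Their poses are not given: they have to be found in the camera images.
- swab: white foam swab in an orange plug cap, 15 g. Origin: centre of the cap's underside, which rests loosely on a tube rim; z up, shaft along -z. Above the origin: cap 18.5 mm wide, 22 mm tall; slimmer than the tube, so grip it with the fingertips no lower than the origin. Below: plug 12.4 mm wide, 14 mm long, tapering to 8 mm; shaft 4.4 mm; foam head 8.4 mm; 98 mm in all. Starts in the transport tube
- swab_tip (a point): the lower end of the swab's foam head, 98 mm below the underside of the cap
- elution_tube: clear plastic tube with a green band 56 to 70 mm above its foot, open at the start; 20 mm outside diameter, bore 15 mm, 115 mm long, flat foot 15 mm across; origin at the centre of its foot, z up along its axis, rim 115 mm above it. About 30 g. Stands loosely in a hole of the rack (1 mm play all round, bottom 6 mm above the worktop)
- elution_rim (a point): centre of the elution tube's mouth, on its axis at rim height. The swab is fully home when the origin of swab is here
- transport_tube: milky opaque tube with a red band, same shape: 20 mm outside diameter, bore 15 mm, 115 mm long, flat foot 15 mm across; origin at the centre of its foot, z up along its axis. Holds the swab at the start, then stays in the rack, empty
- transport_rim (a point): centre of the transport tube's mouth, at rim height
- blank_tube: clear tube with a white band and a fixed blue cap (18.5 mm, 22 mm tall), otherwise like the others, 137 mm tall with its cap; stays in the rack. Origin at the centre of its foot
- rack: blue rack fixed to the worktop, 76 mm (x) by 171 mm (y), 56 mm high at its ends, top plate at 54 mm, base plate 6 mm thick: 2 rows of 5 round holes 22 mm wide, 30 mm apart. The three tubes stand, in an order that varies, in the row at x = -15 mm, at y = -60, 0 and +60 mm, all other holes are empty. Origin at the centre of its underside
- mixer: white round touch-start vortex mixer held to the worktop by its feet, housing 112 mm across, 60 mm high, with a black rubber cup on top and a dial at the front; origin at the centre of its underside. Its mixing motion is not simulated, only the sprung cup
- cup_floor (a point): centre of the flat floor inside the rubber cup (moves with the cup). At rest 82 mm above the worktop; the floor is about 27 mm wide, the cup's rim is 16 mm above it and about 37 mm wide inside, 47 mm outside
- mixer_cup (a joint): how far the cup is pressed down, in m: 0 at rest, 0.010 on its stop. A spring pushes up with about 3.5 N at first and 0.9 N more for every mm (about 8 N at 5 mm); the gap between cup and housing shrinks from 12 to 2 mm; the cup rises again when let go
- graphite_pot: small white round pot, 53 mm across, 30 mm tall; a bystander. Origin at the centre of its underside
- beaker: empty clear beaker, 65 mm across, 78 mm tall; a bystander. Origin at the centre of its underside
- wash_bottle: white wash bottle with a blue cap and bent jet, 198 mm tall; a bystander. Origin on its underside
Not all that is in view belongs to the job. What is shaped like the transport_tube but pink or yellow is not meant. Leave any yellow look-alike of the blank_tube alone.

How it is judged:
By the outcome, as a careful person would: the job done as asked, in the order asked, and still so for the second after the job is handed in, while the arm keeps its last pose, push and grip.
It also fails if it takes over 61 s, if anything falls off the work surface, if the arm or the gripper's body presses on something with over 40 N, if the wrist force passes 120 N, or if a joint passes its speed limit or range.

## Working session

There is one attempt and no reset: what is moved stays moved. The work goes in short steps, Python scripts to look and compute and a tool call to move; the robot and the scene stay as the last step left them, time stands still between calls to the robot, and variables do not carry over. Pictures are saved under pics/ and viewed, at most 10 in all, crops included, and the job is handed in when it is done.

Besides the shell and the picture viewer there is one more tool, called after "Call:" by a JSON object that holds its "name" and its "arguments". jog_arm: Moves the arm, as the interface text tells. Its arguments: {"type":"object","properties":{"deltas":{"type":"array"},"newtons":{"type":"number"}},"required":["deltas"]}

```bash
mkdir -p pics; ls; python3 - <<'E'
from station import bot
import cv2,numpy as np
np.set_printoptions(precision=4,suppress=True)
print(bot.get_obs(),bot.tip_reach)
for n in("scene","side"):
    c=bot.read_camera(n);cv2.imwrite(f"pics/{n}0.png",c["img"][...,::-1]);print(n,c["K"],c["eye"],c["attitude"])
E
```

```text
pics
{'t': 0.0, 'q': array([-1.3531,  0.4778,  0.0223,  1.5564, -0.0115,  1.1093, -0.0831]), 'joint_vel': array([ 0.0001, -0.0004, -0.0006,  0.0005, -0.    ,  0.0004, -0.0023]), 'joint_torque': array([  0.    , -59.6433,   1.6078, -28.1204,   0.0124,   0.0091,
         0.    ]), 'eef_pos': array([0.2159, 0.639 , 0.2523]), 'tool_rot': array([-0.0001,  0.1622,  0.9868, -0.0009]), 'contact_force': array([-0.6645,  0.3077,  0.0226]), 'torque': array([-0.0411,  0.0175,  0.0109]), 'grasp_force': 0.0, 'gripper_width': 1.0031713375572633} 0.022
scene [[556.1878   0.     319.7741]
 [  0.     556.1878 235.8107]
 [  0.       0.       1.    ]] [-0.0878 -0.8344  0.6516] [-0.4822  0.8166 -0.2706  0.1655]
side [[498.3734   0.     320.7324]
 [  0.     498.3734 242.8485]
 [  0.       0.       1.    ]] [0.6646 0.6265 1.0817] [-0.0291  0.0735  0.9539 -0.2894]
```

View pics/scene0.png

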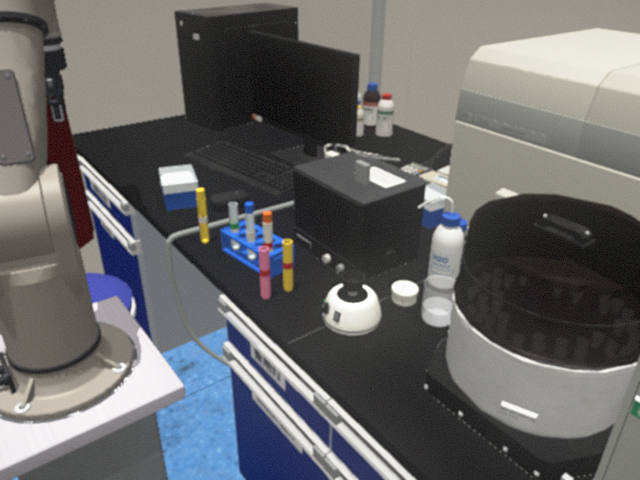

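View pics/side0.png

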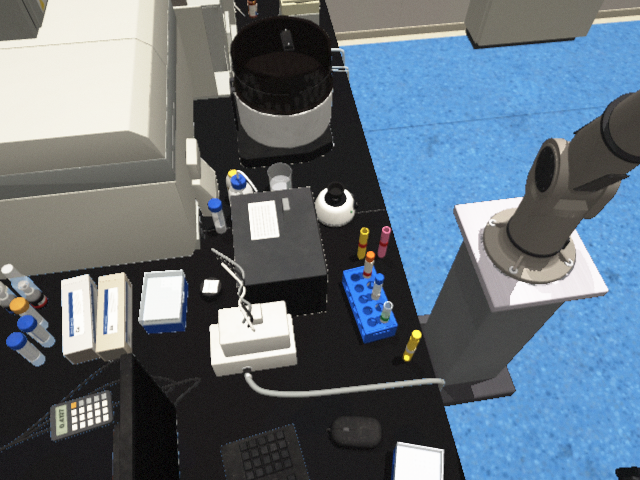

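The scene view shows the rack at about (253,245). The green-band tube stands at (233,215), the blue-capped blank at (249,215), and the orange-capped swab in the transport tube at (267,225). The mixer is at (352,303), the pot at (404,292) and the beaker at (437,305). The look-alikes are pink (265,272), yellow with a red band (288,265) and yellow (202,215), all standing outside the rack. The side view has the orange cap at (370,258), blue at (378,282), green at (387,308) and the mixer cup at (335,192). I'll confirm with an enlarged crop.

```bash
cat > h.py <<'E'
import cv2,numpy as np
from scipy.spatial.transform import Rotation as R
np.set_printoptions(precision=4,suppress=True)
def rot(q): return R.from_quat([q[1],q[2],q[3],q[0]]).as_matrix()
def ray(c,uv):
    K=c["K"]; d=np.array([(uv[0]-K[0,2])/K[0,0],(uv[1]-K[1,2])/K[1,1],1]); d=rot(c["attitude"])@d
    return np.array(c["eye"]),d/np.linalg.norm(d)
def fray(c,uv):
    K=c["K"]; v=np.array([uv[0]-K[0,2],uv[1]-K[1,2]]); r=np.hypot(*v); th=r/K[0,0]
    d=np.r_[np.sin(th)*v/max(r,1e-9),np.cos(th)]
    return np.array(c["eye"]),rot(c["attitude"])@d
def plane(er,z): e,d=er; return e+d*(z-e[2])/d[2]
def proj(c,p):
    v=rot(c["attitude"]).T@(np.array(p)-c["eye"]); v=c["K"]@v; return v[:2]/v[2]
def fproj(c,p):
    v=rot(c["attitude"]).T@(np.array(p)-c["eye"]); r=np.hypot(v[0],v[1]); th=np.arctan2(r,v[2])
    return np.array([c["K"][0,2],c["K"][1,2]])+c["K"][0,0]*th*v[:2]/max(r,1e-9)
def tri(e1,d1,e2,d2):
    s=np.linalg.lstsq(np.c_[d1,-d2],e2-e1,rcond=None)[0]; a=e1+s[0]*d1;b=e2+s[1]*d2
    return (a+b)/2,np.linalg.norm(a-b)
def blobs(img,lo,hi,amin=15):
    m=cv2.inRange(cv2.cvtColor(img,cv2.COLOR_RGB2HSV),np.array(lo),np.array(hi))
    n,l,s,ce=cv2.connectedComponentsWithStats(m)
    return [(ce[i],s[i]) for i in range(1,n) if s[i][4]>=amin]
E
python3 - <<'E'
from h import *
a=cv2.imread("pics/scene0.png")[185:345,185:385]; b=cv2.imread("pics/side0.png")[175:375,300:440]
a=cv2.resize(a,None,fx=2.2,fy=2.2,interpolation=cv2.INTER_CUBIC); b=cv2.resize(b,None,fx=2.5,fy=2.5,interpolation=cv2.INTER_CUBIC)
o=np.zeros((500,790,3),np.uint8);o[:352,:440]=a;o[:,440:790]=b
cv2.imwrite("pics/crop1.png",o)
for n in("scene","side"):
    im=cv2.imread(f"pics/{n}0.png")[...,::-1].copy()
    for k,lo,hi in(("orange",(5,150,100),(16,255,255)),("blue",(105,120,60),(125,255,255)),("green",(45,60,40),(85,255,255))):
        print(n,k,[(c.round(1).tolist(),s.tolist()) for c,s in blobs(im,lo,hi) if 150<c[1]<380 and 190<c[0]<420])
E
```

```text
scene orange [([266.8, 216.2], [262, 211, 10, 11, 88])]
scene blue [([248.6, 206.2], [244, 200, 11, 13, 115]), ([241.5, 244.2], [220, 220, 43, 53, 1089]), ([275.9, 256.2], [269, 233, 14, 45, 414]), ([241.5, 345.0], [228, 323, 40, 54, 381]), ([215.2, 340.8], [201, 329, 26, 26, 319])]
scene green [([233.5, 225.4], [229, 223, 9, 6, 46])]
side orange [([369.8, 255.9], [366, 251, 9, 11, 79])]
side blue [([393.0, 159.4], [380, 141, 28, 34, 174]), ([384.7, 151.3], [378, 144, 16, 16, 57]), ([404.6, 152.2], [401, 149, 7, 8, 17]), ([371.0, 154.4], [369, 151, 4, 8, 15]), ([413.8, 156.8], [411, 154, 8, 8, 24]), ([375.2, 161.2], [372, 156, 9, 14, 37]), ([409.8, 168.0], [404, 164, 12, 8, 32]), ([377.8, 171.1], [375, 166, 7, 10, 21]), ([238.2, 181.7], [231, 174, 16, 15, 172]), ([396.4, 190.6], [377, 174, 42, 36, 484]), ([414.0, 222.3], [386, 188, 56, 73, 966]), ([214.7, 204.6], [208, 198, 14, 14, 163]), ([398.5, 244.5], [395, 240, 9, 12, 35]), ([367.6, 304.2], [342, 265, 56, 79, 2434])]
side green [([384.1, 318.2], [381, 315, 8, 6, 29])]
```

View pics/crop1.png

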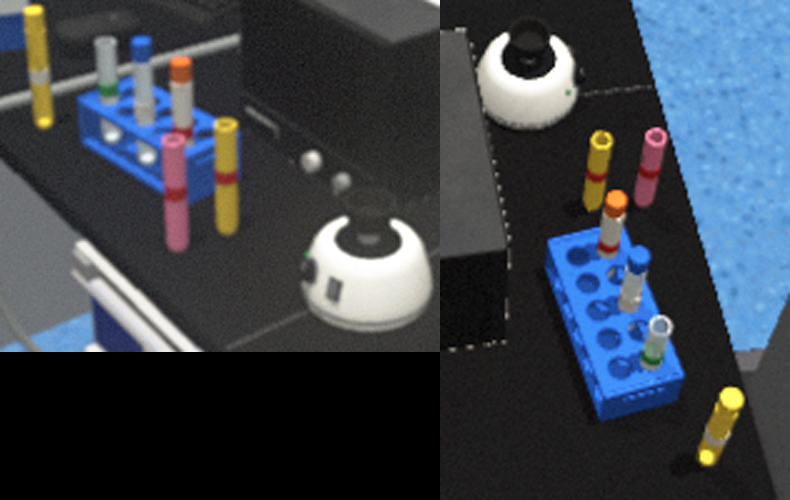

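Confirmed. The orange-capped milky tube with a red band is in the rack, at the end nearer the mixer. The green-band open clear tube is at the other end, with the blue-capped blank between them. The pink and yellow tubes stand outside the rack and are not meant.

```bash
python3 - <<'E'
from h import *
from station import bot
S=bot.read_camera("scene");D=bot.read_camera("side")
for n,a,b,z in(("orange",(266.8,216.2),(369.8,255.9),.132),("green",(233.5,225.4),(384.1,318.2),.069),("mixercupTop",(352,283),(335,188),.098),("greenrim",(233.5,204),(388,304),.121),("bluecap",(248.6,206.2),(378,281),.132)):
    r=ray(S,a);q=ray(D,b);print(n,tri(*r,*q),plane(r,z),plane(q,z))
# blue corners of rack in side at top z .056
im=D["img"];m=cv2.inRange(cv2.cvtColor(im,cv2.COLOR_RGB2HSV),(105,120,60),(125,255,255));m[:,:335]=0;m[:262]=0;m[345:]=0;m[:,400:]=0
# mixer white outline in side/scene
for n,c,box in(("scene",S,(315,270,390,345)),("side",D,(308,175,362,235))):
    g=cv2.cvtColor(c["img"],cv2.COLOR_RGB2GRAY);x0,y0,x1,y1=box;w=(g[y0:y1,x0:x1]>120).astype(np.uint8)
    k=np.argwhere(w);print(n,"mixer white bbox",k.min(0)[::-1]+[x0,y0],k.max(0)[::-1]+[x0,y0])
# dark cup in side
o=np.zeros((480,780,3),np.uint8)
a=S["img"][262:342,310:410];b=D["img"][170:240,290:380]
a=cv2.resize(a,None,fx=3.9,fy=3.9,interpolation=cv2.INTER_CUBIC);b=cv2.resize(b,None,fx=4.3,fy=4.3,interpolation=cv2.INTER_CUBIC)
o[:a.shape[0],:390]=a[:480,:390];o[:b.shape[0],391:391+387]=b
o=cv2.convertScaleAbs(o,alpha=2,beta=20)
cv2.imwrite("pics/crop2.png",o[...,::-1])
E
```

```text
orange (array([0.4485, 0.052 , 0.1326]), np.float64(0.0001289215913180334)) [0.4491 0.0531 0.132 ] [0.4484 0.0516 0.132 ]
green (array([0.4352, 0.1762, 0.0626]), np.float64(0.001274354700189267)) [0.429  0.1655 0.069 ] [0.4372 0.1788 0.069 ]
mixercupTop (array([ 0.4809, -0.1918,  0.086 ]), np.float64(0.006459057015993108)) [ 0.4653 -0.2049  0.098 ] [ 0.4856 -0.1842  0.098 ]
greenrim (array([0.4336, 0.1692, 0.1195]), np.float64(0.0020933172421455874)) [0.433  0.1659 0.121 ] [0.433  0.1705 0.121 ]
bluecap (array([0.444 , 0.1176, 0.1313]), np.float64(0.0006094604087843195)) [0.443  0.1165 0.132 ] [0.4444 0.1178 0.132 ]
scene mixer white bbox [323 283] [380 334]
side mixer white bbox [308 186] [361 233]
```

View pics/crop2.png

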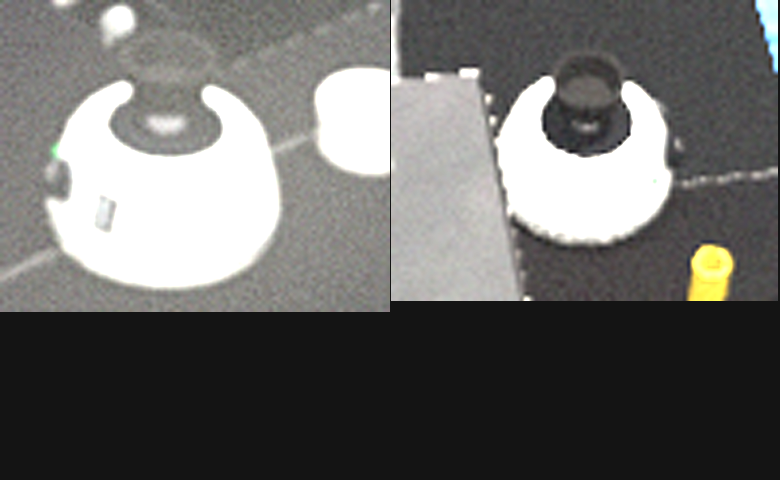

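Scene crop: the cup rim ellipse is centred at about (353,275). Side crop: it is centred at about (336,188). Next I'll work out the positions of the cup and bystanders while moving to hover above the orange cap.

Call:
{"name": "jog_arm", "arguments": {"deltas": [[0.0166,-0.042,0,0,0,-0.08,1],[0.0166,-0.042,0,0,0,-0.08,1],[0.0166,-0.042,0,0,0,-0.08,1],[0.0166,-0.042,0,0,0,-0.08,0.7],[0.0166,-0.042,0,0,0,-0.08,0.7],[0.0166,-0.042,0,0,0,-0.08,0.7],[0.0166,-0.042,0,0,0,-0.08,0.7]], "newtons": 30}}

```text
t: 0.9
eef_pos: [0.3326, 0.3436, 0.2533]
tool_rot: [-0.0, 0.43, 0.903, 0.0]
contact_force: [0.7, -0.4, -0.2]
gripper_width: 0.7
grasp_force: 0.0
```

Call:
{"name": "jog_arm", "arguments": {"deltas": [[0.0166,-0.042,0,0,0,-0.08,0.7],[0.0166,-0.042,0,0,0,-0.08,0.7],[0.0166,-0.042,0,0,0,-0.08,0.7],[0.0166,-0.042,0,0,0,-0.08,0.7],[0.0166,-0.042,0,0,0,-0.08,0.7],[0.0166,-0.042,0,0,0,-0.08,0.7],[0.0166,-0.042,0,0,0,-0.08,0.7],[0,0,0,0,0,0,0.7],[0,0,0,0,0,0,0.7]]}}

```text
t: 1.8
eef_pos: [0.4485, 0.0508, 0.2533]
tool_rot: [-0.0, 0.662, 0.749, 0.0]
contact_force: [-0.4, -0.0, -0.3]
gripper_width: 0.699
grasp_force: 0.0
```

```bash
python3 - <<'E'
from h import *
from station import bot
o=bot.get_obs();print(o["t"],o["eef_pos"],o["q"],rot(o["tool_rot"]),o["contact_force"])
S=bot.read_camera("scene");D=bot.read_camera("side");W=bot.read_camera("wrist")
print("cup",tri(*ray(S,(352.8,275.3)),*ray(D,(336,188.1))),plane(ray(S,(352.8,275.3)),.098),plane(ray(D,(336,188.1)),.098))
for n,uv in(("pink",(386,229)),("yel",(364.4,230)),("yelcap",(416.5,332))):print(n,plane(ray(D,uv),.115 if n!="yelcap" else .137))
print("box", plane(ray(D,(326,275)),.12), tri(*ray(S,(426,187)),*ray(D,(312,189))))
print(W["K"],W["eye"],W["attitude"])
cv2.imwrite("pics/w1.png",W["img"][...,::-1])
for n,p in(("orange",(.4485,.052,.143)),("blue",(.442,.1135,.143)),("green",(.433,.169,.121)),("cup",(.484,-.187,.098))):print(n,fproj(W,p))
E
```

```text
1.8 [0.4485 0.0508 0.2533] [-0.7456  0.0983  0.5365  2.0941 -0.0613  0.9639 -0.0535] [[-0.1224  0.9925 -0.0001]
 [ 0.9925  0.1224  0.0001]
 [ 0.0002 -0.0001 -1.    ]] [-0.3855 -0.0418 -0.3482]
cup (array([ 0.4833, -0.1848,  0.0969]), np.float64(0.0011621744951726657)) [ 0.4829 -0.1862  0.098 ] [ 0.4831 -0.1835  0.098 ]
pink [ 0.3903 -0.0273  0.115 ]
yel [ 0.4419 -0.032   0.115 ]
yelcap [0.3939 0.249  0.137 ]
box [0.5529 0.079  0.12  ] (array([ 0.6018, -0.1557,  0.2091]), np.float64(0.13007473682008475))
[[371.6483   0.     321.5773]
 [  0.     371.6483 235.0957]
 [  0.       0.       1.    ]] [0.4388 0.1245 0.3733] [0.1434 0.9876 0.0628 0.0087]
orange [322.4898 242.2648]
blue [324.7178 146.2188]
green [321.6455  62.5468]
cup [326.8219 444.6465]
```

View pics/w1.png

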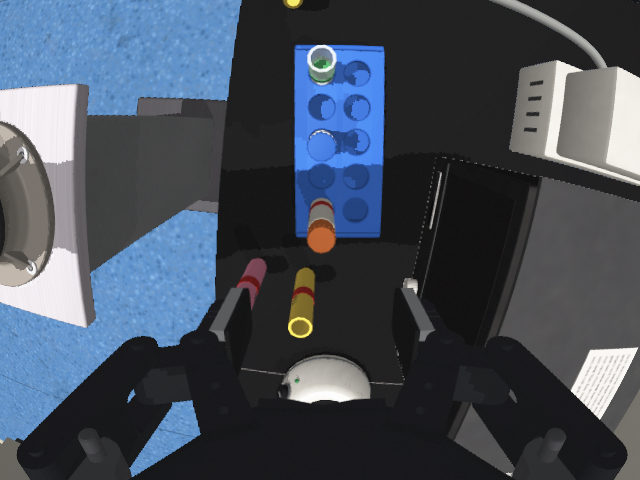

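The wrist view shows the orange cap at (321,236) and the open green-band mouth at (321,62). The blank is at (321,144), the yellow tube at (301,327) and the pink one at (250,280). All of these agree with the triangulation, so I'll refine the cap and rim centres from this view.

```bash
python3 - <<'E'
from h import *
from station import bot
W=bot.read_camera("wrist");im=W["img"]
for c,s in blobs(im,(5,150,80),(16,255,255),100):
    x,y,w,h,a=s;print(c,s)
    m=cv2.inRange(cv2.cvtColor(im,cv2.COLOR_RGB2HSV),(5,150,80),(16,255,255))[y:y+h,x:x+w]
    print("bottom edge y",plane(fray(W,(c[0],y+h-.5)),.143),"left/right", [plane(fray(W,(x+v,y+h-12)),.143) for v in(0,w)])
    hv=cv2.cvtColor(im[y-2:y+h+2,x-2:x+w+2],cv2.COLOR_RGB2HSV);print(hv[:,w//2+2,2])
g=cv2.cvtColor(im[40:90,300:345],cv2.COLOR_RGB2HSV)
ring=((g[...,1]<70)&(g[...,2]>120)).astype(np.uint8)
k=np.argwhere(ring);print(k.min(0)+[40,300],k.max(0)+[40,300])
for r in ring[::2]:print("".join(".#"[v] for v in r))
E
```

```text
[320.9254 236.6702] [306 220  30  34 764]
bottom edge y [0.4484 0.0445 0.143 ] left/right [array([0.4378, 0.0511, 0.143 ]), array([0.4572, 0.0536, 0.143 ])]
[157 135 114 113 113 114 115 114 132 166 191 191 190 190 191 191 191 190
 190 191 189 189 189 188 188 188 188 189 188 188 188 187 187 187 185 135
  36  35]
[ 45 307] [ 85 336]
.............................................
.............................................
.............................................
................############.................
............####################.............
..........########################...........
.........##########################..........
........############################.........
.......#############################.........
........#############################........
........##########........###########........
........#######..............#######.........
........######................######.........
.........######...............#####..........
..........#########.......#########..........
..........#########################..........
..........#######################............
............###########.#########............
.............##################..............
...............##############................
............#......##..##......#.............
..............#####......#####...............
..................########...................
.............................................
.............................................
```

Call:
{"name": "jog_arm", "arguments": {"deltas": [[-0.0005,0.0022,-0.03,0,0,0,0.5],[0,0,-0.03,0,0,0,0.5],[0,0,-0.025,0,0,0,0.5],[0,0,-0.014,0,0,0,0.5],[0,0,-0.01,0,0,0,0.5],[0,0,0,0,0,0,0.5],[0,0,0,0,0,0,0.1],[0,0,0,0,0,0,0.1],[0,0,0,0,0,0,0.1],[0,0,0,0,0,0,0.1]], "newtons": 30}}

```text
t: 3.0
eef_pos: [0.4486, 0.0539, 0.1451]
tool_rot: [0.0, 0.662, 0.75, 0.001]
contact_force: [-0.4, -0.6, 5.5]
gripper_width: 0.207
grasp_force: 29.5
```

Call:
{"name": "jog_arm", "arguments": {"deltas": [[0,0,0,0,0,0,0.1],[0,0,0,0,0,0,0.1],[0,0,0.01,0,0,0,0.1],[0,0,0.02,0,0,0,0.1],[0,0,0.02,0,0,0,0.1],[0,0,0.02,0,0,0,0.1],[0,0,0.02,0,0,0,0.1],[0,0,0.015,0,0,0,0.1],[0,0,0.01,0,0,0,0.1],[0,0,0,0,0,0,0.1]]}}

```text
t: 4.0
eef_pos: [0.4486, 0.0538, 0.2606]
tool_rot: [0.0, 0.662, 0.75, 0.001]
contact_force: [0.0, 0.3, -0.8]
gripper_width: 0.202
grasp_force: 29.3
```

```bash
python3 - <<'E'
from h import *
from station import bot
W=bot.read_camera("wrist");S=bot.read_camera("scene");D=bot.read_camera("side")
a=W["img"][30:400,200:450];b=cv2.resize(S["img"][150:290,200:340],None,fx=2,fy=2);d=cv2.resize(D["img"][200:350,330:430],None,fx=2.5,fy=2.5)
o=np.zeros((400,790,3),np.uint8);o[:370,:250]=a;o[:280,255:535]=b;o[:375,540:790]=d
cv2.imwrite("pics/g1.png",o[...,::-1]);print(bot.get_obs()["eef_pos"])
print([(c,s) for c,s in blobs(W["img"],(5,150,80),(16,255,255),50)])
E
```

```text
[0.4474 0.0536 0.2587]
[(array([321.3307, 315.3046]), array([ 299,  282,   46,   66, 2446], dtype=int32))]
```

View pics/g1.png

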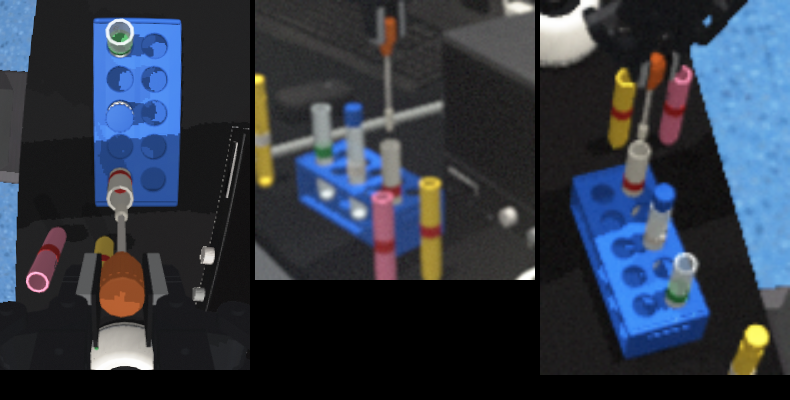

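The swab is held straight and clear of the red tube's mouth, with the foam head in the wrist view at about (321,245). The three tubes still stand. Next I'll rise past the blank's cap and hover over the green mouth.

Call:
{"name": "jog_arm", "arguments": {"deltas": [[0,0,0.02,0,0,0,0.1],[0,0.01,0.015,0,0,0,0.1],[-0.003,0.023,0,0,0,0,0.1],[-0.003,0.023,0,0,0,0,0.1],[-0.003,0.023,0,0,0,0,0.1],[-0.003,0.022,0,0,0,0,0.1],[-0.003,0.014,-0.01,0,0,0,0.1],[0,0,-0.01,0,0,0,0.1],[0,0,0,0,0,0,0.1],[0,0,0,0,0,0,0.1]]}}

```text
t: 5.15
eef_pos: [0.4328, 0.1672, 0.2736]
tool_rot: [0.0, 0.662, 0.749, -0.001]
contact_force: [0.2, -0.3, 0.6]
gripper_width: 0.198
grasp_force: 29.3
```

```bash
python3 - <<'E'
from h import *
from station import bot
W=bot.read_camera("wrist");S=bot.read_camera("scene");D=bot.read_camera("side")
p=bot.get_obs()["eef_pos"];print(p)
tip=p+[0,0,-.122];rim=np.array([.433,.169,.121])
crop=[]
for n,c,f,k in(("w",W,fproj,3),("s",S,proj,6),("d",D,proj,6)):
    t,r=f(c,tip),f(c,rim);ctr=((t+r)/2).astype(int);h=np.array([390//k,520//k])//2*1
    x0,y0=ctr-h//1;x1,y1=x0+260//k,y0+500//k
    x0,y0=ctr-np.array([130//k,250//k]);x1,y1=x0+260//k,y0+500//k
    print(n,"tip pred",t,"rim pred",r,"crop origin",x0,y0,"k",k)
    a=cv2.resize(c["img"][max(y0,0):y1,max(x0,0):x1],None,fx=k,fy=k,interpolation=cv2.INTER_CUBIC);q=np.zeros((500,264,3),np.uint8);q[:a.shape[0],:a.shape[1]]=a[:500,:264];crop.append(q)
cv2.imwrite("pics/g2.png",np.hstack(crop)[...,::-1])
E
```

```text
[0.4333 0.1679 0.2746]
w tip pred [322.9759 235.2749] rim pred [322.6539 221.8634] crop origin 279 145 k 3
s tip pred [232.2407 190.5888] rim pred [232.7979 203.5069] crop origin 211 156 k 6
d tip pred [389.4569 296.0786] rim pred [387.8586 303.3914] crop origin 367 258 k 6
```

View pics/g2.png

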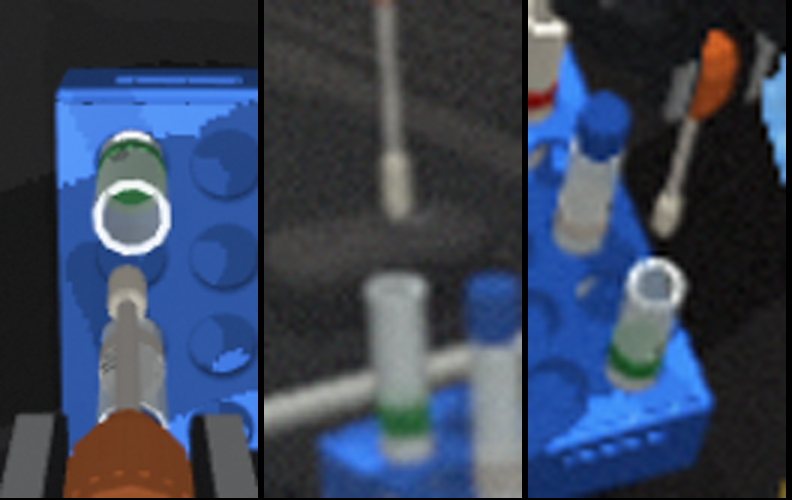

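Wrist crop: the rim is centred at about (322.7,217.3) and the foam tip at about (321.3,236). In the scene view the rim is at (233.2,202.8) and the tip at (233.3,192.2). In the side view the rim is at (388.2,305.3) and the tip at (389.8,296.7).

```bash
python3 - <<'E'
from h import *
from station import bot
W=bot.read_camera("wrist");S=bot.read_camera("scene");D=bot.read_camera("side")
p=bot.get_obs()["eef_pos"];print(p)
g=cv2.cvtColor(W["img"],cv2.COLOR_RGB2GRAY)[195:240,300:346]
m=(g>205).astype(np.uint8);cs,_=cv2.findContours(m,cv2.RETR_EXTERNAL,cv2.CHAIN_APPROX_NONE);c=max(cs,key=len);(u,v),_ax,_=cv2.fitEllipse(c);u+=300;v+=195;print("ring",u,v,_ax)
print("rim",plane(fray(W,(u,v)),.121),plane(ray(S,(233.2,202.8)),.121),plane(ray(D,(388.2,305.3)),.121))
z=p[2]-.122
print("tip",plane(fray(W,(321.3,236)),z),plane(ray(S,(233.3,192.2)),z),plane(ray(D,(389.8,296.7)),z))
E
```

```text
[0.4332 0.1684 0.2746]
ring 321.1869926452637 217.76837730407715 (22.32561683654785, 22.943185806274414)
rim [0.4323 0.1727 0.121 ] [0.4355 0.1717 0.121 ] [0.4333 0.1736 0.121 ]
tip [0.433  0.1678 0.1526] [0.4309 0.1589 0.1526] [0.433  0.1694 0.1526]
```

Call:
{"name": "jog_arm", "arguments": {"deltas": [[0,0.0048,0,0,0,0,0.1],[0,0,-0.012,0,0,0,0.1],[0,0,-0.012,0,0,0,0.1],[0,0,-0.012,0,0,0,0.1],[0,0,-0.012,0,0,0,0.1],[0,0,0,0,0,0,0.1]]}}

```text
t: 6.05
eef_pos: [0.4317, 0.1728, 0.2241]
tool_rot: [-0.0, 0.662, 0.75, -0.002]
contact_force: [0.1, 0.0, 0.0]
gripper_width: 0.207
grasp_force: 29.3
```

```bash
python3 - <<'E'
from h import *
from station import bot
W=bot.read_camera("wrist");S=bot.read_camera("scene");D=bot.read_camera("side")
p=bot.get_obs()["eef_pos"];print(p)
a=cv2.resize(W["img"][180:340,255:390],None,fx=3,fy=3);b=cv2.resize(S["img"][160:250,205:265],None,fx=5,fy=5)[:480]
d=np.zeros((480,20,3),np.uint8);b=np.vstack([b,np.zeros((480-len(b),b.shape[1],3),np.uint8)])
cv2.imwrite("pics/g3.png",np.hstack([a,d,b])[...,::-1])
E
```

```text
[0.4331 0.1735 0.2264]
```

View pics/g3.png

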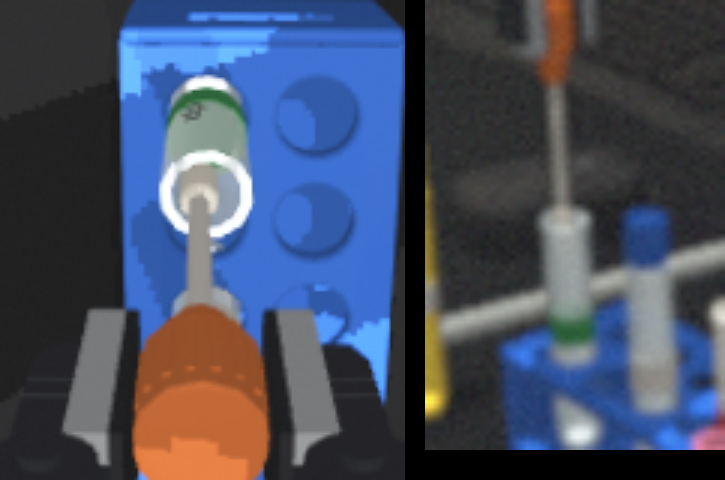

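The wrist crop shows the foam head inside the green mouth, about 2 px (1 mm) left of the ring centre at crop (206,195). The scene view agrees. I'll nudge +x 1 mm and continue down.

Call:
{"name": "jog_arm", "arguments": {"deltas": [[0.001,-0.0004,-0.01,0,0,0,0.1],[0,0,-0.012,0,0,0,0.1],[0,0,-0.012,0,0,0,0.1],[0,0,-0.012,0,0,0,0.1],[0,0,-0.012,0,0,0,0.1],[0,0,-0.008,0,0,0,0.1],[0,0,0,0,0,0,0.1]]}}

```text
t: 6.9
eef_pos: [0.4332, 0.1727, 0.159]
tool_rot: [-0.0, 0.662, 0.75, -0.001]
contact_force: [0.5, -0.0, 0.2]
gripper_width: 0.201
grasp_force: 29.3
```

Call:
{"name": "jog_arm", "arguments": {"deltas": [[0,0,-0.003,0,0,0,0.1],[0,0,-0.003,0,0,0,0.1],[0,0,-0.003,0,0,0,0.1],[0,0,-0.003,0,0,0,0.1],[0,0,0,0,0,0,0.1]]}}

```text
t: 7.4
eef_pos: [0.4338, 0.1731, 0.148]
tool_rot: [-0.0, 0.662, 0.75, -0.0]
contact_force: [0.0, -0.8, 0.2]
gripper_width: 0.204
grasp_force: 29.3
```

Call:
{"name": "jog_arm", "arguments": {"deltas": [[0,0,-0.001,0,0,0,0.1],[0,0,-0.001,0,0,0,0.1],[0,0,0,0,0,0,0.1]]}}

```text
t: 7.7
eef_pos: [0.4339, 0.1731, 0.1463]
tool_rot: [-0.0, 0.662, 0.75, -0.0]
contact_force: [0.3, -0.2, 0.4]
gripper_width: 0.2
grasp_force: 29.3
```

Call:
{"name": "jog_arm", "arguments": {"deltas": [[0,0,-0.001,0,0,0,0.1],[0,0,-0.001,0,0,0,0.1],[0,0,0,0,0,0,0.1]]}}

```text
t: 8.0
eef_pos: [0.4349, 0.1735, 0.145]
tool_rot: [0.0, 0.662, 0.75, 0.001]
contact_force: [-1.0, 0.1, 6.9]
gripper_width: 0.201
grasp_force: 29.9
```

Call:
{"name": "jog_arm", "arguments": {"deltas": [[0,0,-0.001,0,0,0,0.1],[0,0,0,0,0,0,0.1]]}}

```text
t: 8.2
eef_pos: [0.4357, 0.1739, 0.1449]
tool_rot: [0.0, 0.662, 0.75, 0.002]
contact_force: [-1.6, -0.1, 13.2]
gripper_width: 0.2
grasp_force: 30.6
```

Call:
{"name": "jog_arm", "arguments": {"deltas": [[0,0,0.001,0,0,0,0.6],[0,0,0.003,0,0,0,0.6],[0,0,0.01,0,0,0,0.6],[0,0,0.016,0,0,0,0.6],[0,0,0.02,0,0,0,0.6],[0,0,0,0,0,0,0.6]]}}

```text
t: 8.8
eef_pos: [0.4354, 0.1737, 0.1958]
tool_rot: [0.001, 0.662, 0.75, 0.002]
contact_force: [-0.2, -0.4, 0.4]
gripper_width: 0.597
grasp_force: 0.0
```

```bash
python3 - <<'E'
from h import *
from station import bot
W=bot.read_camera("wrist");S=bot.read_camera("scene");D=bot.read_camera("side")
o=bot.get_obs();print(o["t"],o["eef_pos"],o["contact_force"])
print([(c,s) for c,s in blobs(W["img"],(5,150,80),(16,255,255),50)],[fproj(W,(.433,.173,z)) for z in(.143,.121)])
a=cv2.resize(W["img"][130:390,220:420],None,fx=1.8,fy=1.8);b=cv2.resize(S["img"][180:260,205:285],None,fx=4.8,fy=5.8,interpolation=cv2.INTER_CUBIC)
h=468;b=cv2.resize(b,(400,h));cv2.imwrite("pics/g4.png",np.hstack([a,b])[...,::-1])
E
```

```text
8.95 [0.4336 0.1731 0.1931] [ 0.0114  0.3766 -1.0335]
[(array([314.2572, 271.5966]), array([ 297,  250,   35,   44, 1252], dtype=int32))] [array([316.6558, 276.3487]), array([317.0048, 261.1399])]
```

View pics/g4.png

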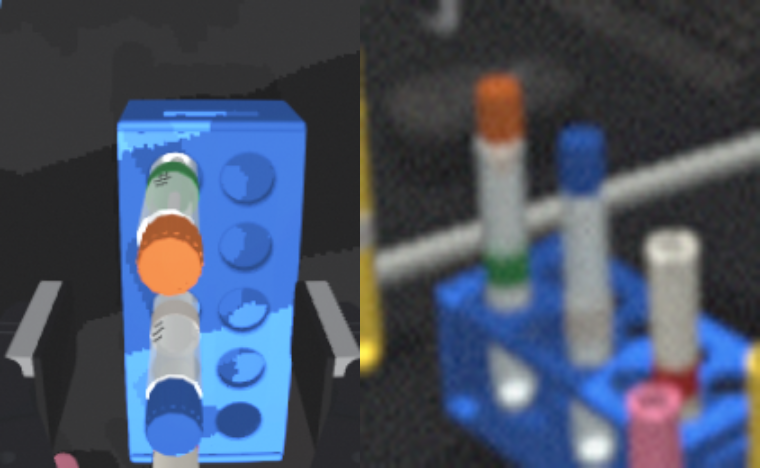

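The orange cap sits flush on the green-band tube, looking the same as the blank's cap, with its centre at about wrist (314,272). The red-band tube is empty and standing. Next I'll descend and grip the tube body just below the rim.

Call:
{"name": "jog_arm", "arguments": {"deltas": [[-0.0014,0,-0.02,0,0,0,0.6],[0,0,-0.025,0,0,0,0.6],[0,0,-0.022,0,0,0,0.5],[0,0,-0.015,0,0,0,0.5],[0,0,-0.01,0,0,0,0.5],[0,0,0,0,0,0,0.5]], "newtons": 50}}

```text
t: 9.55
eef_pos: [0.4315, 0.1725, 0.0998]
tool_rot: [-0.0, 0.662, 0.75, -0.002]
contact_force: [-0.2, 0.1, -0.1]
gripper_width: 0.498
grasp_force: 0.0
```

Call:
{"name": "jog_arm", "arguments": {"deltas": [[0,0,0,0,0,0,0.1],[0,0,0,0,0,0,0.1],[0,0,0,0,0,0,0.1],[0,0,0,0,0,0,0.1],[0,0,0,0,0,0,0.1],[0,0,0,0,0,0,0.1]]}}

```text
t: 10.15
eef_pos: [0.433, 0.1734, 0.1019]
tool_rot: [0.0, 0.662, 0.75, 0.001]
contact_force: [-1.0, -1.6, 6.6]
gripper_width: 0.22
grasp_force: 49.4
```

Call:
{"name": "jog_arm", "arguments": {"deltas": [[0,0,0.006,0,0,0,0.1],[0,0,0.014,0,0,0,0.1],[0,0,0.022,0,0,0,0.1],[0,0,0.025,0,0,0,0.1],[0,0,0.025,0,0,0,0.1],[0,0,0.025,0,0,0,0.1],[0,0,0.025,0,0,0,0.1],[0,0,0.02,0,0,0,0.1],[0,0,0.013,0,0,0,0.1],[0,0,0,0,0,0,0.1]]}}

```text
t: 11.15
eef_pos: [0.4333, 0.1734, 0.2781]
tool_rot: [0.0, 0.662, 0.75, 0.002]
contact_force: [0.1, 0.8, -0.6]
gripper_width: 0.227
grasp_force: 49.3
```

Call:
{"name": "jog_arm", "arguments": {"deltas": [[0.002,-0.012,0,0,0,0,0.1],[0.003,-0.023,0,0,0,0,0.1],[0.005,-0.036,0,0,0,0,0.1],[0.006,-0.045,0,0,0,0,0.1],[0.006,-0.045,0,0,0,0,0.1],[0.006,-0.045,0,0,0,0,0.1],[0.006,-0.045,0,0,0,0,0.1],[0.006,-0.042,0,0,0,0,0.1],[0.005,-0.032,0,0,0,0,0.1],[0.003,-0.022,0,0,0,0,0.1]]}}

```text
t: 12.15
eef_pos: [0.4791, -0.1775, 0.2753]
tool_rot: [-0.0, 0.663, 0.749, -0.001]
contact_force: [-0.5, 0.4, 0.3]
gripper_width: 0.227
grasp_force: 49.3
```

Call:
{"name": "jog_arm", "arguments": {"deltas": [[0.002,-0.011,0,0,0,0,0.1],[0,0,0,0,0,0,0.1],[0,0,0,0,0,0,0.1]]}}

```text
t: 12.45
eef_pos: [0.4821, -0.184, 0.2757]
tool_rot: [-0.001, 0.661, 0.75, -0.0]
contact_force: [0.1, 1.2, -0.8]
gripper_width: 0.227
grasp_force: 49.3
```

```bash
python3 - <<'E'
from h import *
from station import bot
S=bot.read_camera("scene");D=bot.read_camera("side");W=bot.read_camera("wrist")
o=bot.get_obs();p=o["eef_pos"];print(o["t"],p,o["contact_force"],rot(o["tool_rot"])[:,2])
for n,c in(("s",S),("d",D)):
    gb=[(x.round(1),s) for x,s in blobs(c["img"],(45,60,40),(85,255,255),8) if 280<x[0]<420 and 100<x[1]<320];print(n,"green",gb,"pred",proj(c,p+[0,0,-.033]),"foot",proj(c,p+[0,0,-.096]),"floor",proj(c,(.483,-.185,.082)),"rim",proj(c,(.483,-.185,.098)))
print("wrist rim/floor/foot/band",[fproj(W,q) for q in((.483,-.185,.098),(.483,-.185,.082),p+[0,0,-.096],p+[0,0,-.033])])
f,r=proj(S,p+[0,0,-.06]).astype(int),proj(D,p+[0,0,-.06]).astype(int)
sc=cv2.resize(S["img"][190:340,300:400],(333,500),interpolation=cv2.INTER_CUBIC)
w=cv2.resize(W["img"][180:440,220:430],(420,520))[:500]
cv2.imwrite("pics/m1.png",cv2.convertScaleAbs(np.hstack([sc,w]),alpha=1.4,beta=20)[...,::-1])
E
```

```text
12.6 [ 0.4826 -0.1834  0.2761] [-0.1707  0.9714 -1.2193] [-0.0004  0.0008 -1.    ]
s green [(array([355.9, 206.4]), array([349, 203,  15,   8,  94], dtype=int32))] pred [354.8372 203.3232] foot [353.4256 235.5621] floor [352.1191 282.2913] rim [352.4436 275.0059]
d green [(array([338.2, 149.6]), array([334, 146,   9,   7,  42], dtype=int32))] pred [338.6335 147.6601] foot [337.5219 166.2076] floor [335.6972 191.6521] rim [335.9338 187.6526]
wrist rim/floor/foot/band [array([322.3671, 218.6656]), array([322.3475, 214.223 ]), array([322.1145, 248.4322]), array([322.1645, 292.5087])]
```

Call:
{"name": "jog_arm", "arguments": {"deltas": [[0,-0.001,-0.02,0,0,0,0.1],[0,0,-0.02,0,0,0,0.1],[0,0,-0.02,0,0,0,0.1],[0,0,-0.01,0,0,0,0.1],[0,0,0,0,0,0,0.1],[0,0,0,0,0,0,0.1]]}}

```text
t: 13.2
eef_pos: [0.4829, -0.1857, 0.2069]
tool_rot: [0.0, 0.661, 0.75, 0.0]
contact_force: [0.8, 0.0, -1.5]
gripper_width: 0.225
grasp_force: 49.3
```

```bash
python3 - <<'E'
from h import *
from station import bot
S=bot.read_camera("scene");D=bot.read_camera("side");W=bot.read_camera("wrist")
o=bot.get_obs();p=o["eef_pos"];print(o["t"],p,o["contact_force"])
print("s foot/rim",[proj(S,q) for q in(p+[0,0,-.096],(.483,-.185,.098))],"d",[proj(D,q) for q in(p+[0,0,-.096],(.483,-.185,.098))],"w",[fproj(W,q) for q in((.483,-.185,.098),p+[0,0,-.096])])
sc=cv2.resize(S["img"][215:335,310:395],(354,500),interpolation=cv2.INTER_CUBIC)
w=cv2.resize(W["img"][180:305,270:380],(440,500),interpolation=cv2.INTER_CUBIC)
cv2.imwrite("pics/m2.png",cv2.convertScaleAbs(np.hstack([sc,w]),alpha=1.5,beta=25)[...,::-1])
E
```

```text
13.35 [ 0.4832 -0.186   0.2072] [-0.35   -0.4922 -1.2082]
s foot/rim [array([353.1526, 269.0947]), array([352.4436, 275.0059])] d [array([335.9897, 183.9861]), array([335.9338, 187.6526])] w [array([321.4393, 240.0695]), array([321.5674, 248.0973])]
```

View pics/m2.png

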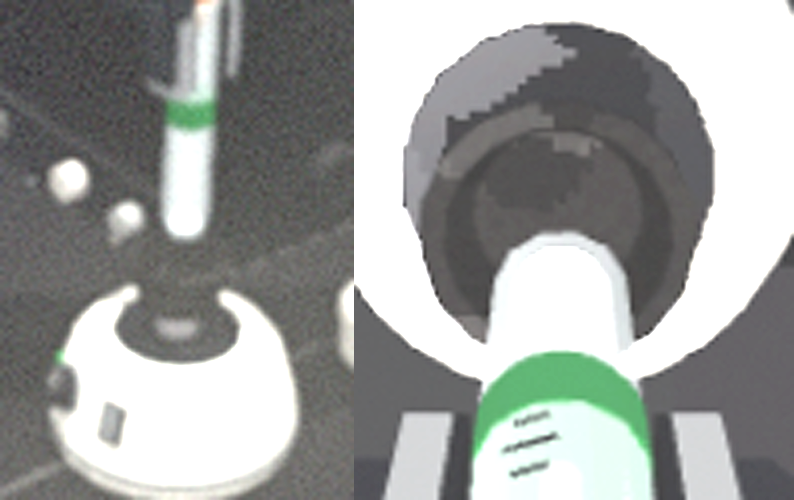

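In the wrist crop the cup is centred on the same column as the tube (about 562). The cup's outer rim top is at y≈100 and its inner rim top at y≈130. The scene crop shows the foot at (188,238) straight above the cup. I'll check the y offset numerically.

```bash
python3 - <<'E'
from h import *
from station import bot
W=bot.read_camera("wrist");p=bot.get_obs()["eef_pos"];print(p)
f=lambda x,y,z:plane(fray(W,(270+(x-354)/4,180+y/4)),z)
print("outer top (y-.0235)",f(558,100,.098)-[0,.0235,0],"inner top",f(558,131,.098)-[0,.0185,0],"L/R outer",f(424,235,.098),f(700,235,.098),"foot front edge",f(560,232,.111))
E
```

```text
[ 0.4831 -0.186   0.2071]
outer top (y-.0235) [ 0.4798 -0.1856  0.098 ] inner top [ 0.4804 -0.1856  0.098 ] L/R outer [ 0.4611 -0.1869  0.098 ] [ 0.5054 -0.1813  0.098 ] foot front edge [ 0.4823 -0.1797  0.111 ]
```

The tube is centred on the cup. Lowering to contact.

Call:
{"name": "jog_arm", "arguments": {"deltas": [[0,0,-0.01,0,0,0,0.1],[0,0,-0.01,0,0,0,0.1],[0,0,-0.005,0,0,0,0.1],[0,0,0,0,0,0,0.1]]}}

```text
t: 13.8
eef_pos: [0.4817, -0.1857, 0.1801]
tool_rot: [-0.001, 0.662, 0.75, -0.001]
contact_force: [-1.2, 0.4, -0.9]
gripper_width: 0.223
grasp_force: 49.3
```

Call:
{"name": "jog_arm", "arguments": {"deltas": [[0,0,-0.002,0,0,0,0.1],[0,0,0,0,0,0,0.1]]}}

```text
t: 14.0
eef_pos: [0.4825, -0.186, 0.1792]
tool_rot: [-0.0, 0.662, 0.75, -0.0]
contact_force: [-0.4, 0.1, -0.8]
gripper_width: 0.225
grasp_force: 49.3
```

Call:
{"name": "jog_arm", "arguments": {"deltas": [[0,0,-0.002,0,0,0,0.1],[0,0,0,0,0,0,0.1]]}}

```text
t: 14.2
eef_pos: [0.4829, -0.1861, 0.1776]
tool_rot: [0.0, 0.662, 0.75, 0.0]
contact_force: [-1.3, 0.1, 4.3]
gripper_width: 0.225
grasp_force: 49.7
```

Call:
{"name": "jog_arm", "arguments": {"deltas": [[0,0,-0.001,0,0,0,0.1],[0,0,0,0,0,0,0.1],[0,0,0,0,0,0,0.1]]}}

```text
t: 14.5
eef_pos: [0.4829, -0.186, 0.1766]
tool_rot: [0.0, 0.662, 0.75, 0.0]
contact_force: [-0.2, -0.8, 3.4]
gripper_width: 0.224
grasp_force: 49.7
```

Call:
{"name": "jog_arm", "arguments": {"deltas": [[0,0,-0.001,0,0,0,0.1],[0,0,0,0,0,0,0.1],[0,0,0,0,0,0,0.1]]}}

```text
t: 14.8
eef_pos: [0.4829, -0.186, 0.1755]
tool_rot: [0.0, 0.662, 0.75, 0.0]
contact_force: [0.3, -0.9, 5.4]
gripper_width: 0.223
grasp_force: 49.8
```

```bash
cat > rd.py <<'E'
from h import *
from station import bot
c=bot.read_camera("scene");F=[];P=[]
for i in range(6):
    o=bot.get_obs();F.append(o["contact_force"]);P.append(o["eef_pos"]);c=bot.read_camera("scene")
print(o["t"],np.mean(F,0),np.std(F,0),np.mean(P,0))
g=[(x.round(2)) for x,s in blobs(c["img"],(45,60,40),(85,255,255),8) if 330<x[0]<380 and 180<x[1]<320];print(g)
E
python3 rd.py
```

```text
15.1 [0.1191 0.0161 5.1172] [0.4501 0.4834 0.3491] [ 0.4829 -0.186   0.1755]
[array([355.01, 257.24])]
```

Force (about 6 N net, 2.8 mm) and geometry (2.4 mm) agree. About 2.4 mm more is needed.

Call:
{"name": "jog_arm", "arguments": {"deltas": [[0,0,-0.0008,0,0,0,0.1],[0,0,-0.0008,0,0,0,0.1],[0,0,-0.0008,0,0,0,0.1],[0,0,0,0,0,0,0.1],[0,0,0,0,0,0,0.1],[0,0,0,0,0,0,0.1]]}}

```text
t: 15.75
eef_pos: [0.4829, -0.1861, 0.1733]
tool_rot: [0.0, 0.662, 0.75, 0.0]
contact_force: [-1.4, 1.4, 6.9]
gripper_width: 0.225
grasp_force: 50.0
```

```bash
python3 rd.py
```

```text
16.05 [-0.5699  0.4552  7.169 ] [0.2618 0.4623 0.3995] [ 0.4829 -0.1861  0.1733]
[array([355.01, 258.39])]
```

Net force is about 8.1 N with a slope of 0.93 N/mm, so the cup is about 4.9 mm down. Hold for 4 s.

Call:
{"name": "jog_arm", "arguments": {"deltas": [[0,0,0,0,0,0,0.1],[0,0,0,0,0,0,0.1],[0,0,0,0,0,0,0.1],[0,0,0,0,0,0,0.1],[0,0,0,0,0,0,0.1],[0,0,0,0,0,0,0.1],[0,0,0,0,0,0,0.1],[0,0,0,0,0,0,0.1],[0,0,0,0,0,0,0.1],[0,0,0,0,0,0,0.1]]}}

```text
t: 17.1
eef_pos: [0.4829, -0.1861, 0.1733]
tool_rot: [0.0, 0.662, 0.75, 0.0]
contact_force: [0.6, -0.4, 7.7]
gripper_width: 0.225
grasp_force: 50.0
```

Call:
{"name": "jog_arm", "arguments": {"deltas": [[0,0,0,0,0,0,0.1],[0,0,0,0,0,0,0.1],[0,0,0,0,0,0,0.1],[0,0,0,0,0,0,0.1],[0,0,0,0,0,0,0.1],[0,0,0,0,0,0,0.1],[0,0,0,0,0,0,0.1],[0,0,0,0,0,0,0.1],[0,0,0,0,0,0,0.1],[0,0,0,0,0,0,0.1]]}}

```text
t: 18.1
eef_pos: [0.4829, -0.1861, 0.1733]
tool_rot: [0.0, 0.662, 0.75, 0.0]
contact_force: [-1.0, -0.6, 6.1]
gripper_width: 0.229
grasp_force: 50.0
```

Call:
{"name": "jog_arm", "arguments": {"deltas": [[0,0,0,0,0,0,0.1],[0,0,0,0,0,0,0.1],[0,0,0,0,0,0,0.1],[0,0,0,0,0,0,0.1],[0,0,0,0,0,0,0.1],[0,0,0,0,0,0,0.1],[0,0,0,0,0,0,0.1],[0,0,0,0,0,0,0.1],[0,0,0,0,0,0,0.1],[0,0,0,0,0,0,0.1]]}}

```text
t: 19.1
eef_pos: [0.4829, -0.1861, 0.1733]
tool_rot: [0.0, 0.662, 0.75, 0.0]
contact_force: [-0.6, -0.0, 7.0]
gripper_width: 0.221
grasp_force: 50.0
```

Call:
{"name": "jog_arm", "arguments": {"deltas": [[0,0,0,0,0,0,0.1],[0,0,0,0,0,0,0.1],[0,0,0,0,0,0,0.1],[0,0,0,0,0,0,0.1],[0,0,0,0,0,0,0.1],[0,0,0,0,0,0,0.1],[0,0,0,0,0,0,0.1],[0,0,0,0,0,0,0.1],[0,0,0,0,0,0,0.1],[0,0,0,0,0,0,0.1]]}}

```text
t: 20.1
eef_pos: [0.4829, -0.1861, 0.1733]
tool_rot: [0.0, 0.662, 0.75, 0.0]
contact_force: [-0.0, 0.5, 7.4]
gripper_width: 0.221
grasp_force: 50.0
```

```bash
python3 rd.py; python3 -c "
from station import bot
print(bot.hand_in())"
```

```text
20.4 [-0.566   0.2213  7.2527] [0.1948 0.4231 0.5949] [ 0.4829 -0.1861  0.1733]
[array([354.96, 258.36])]
the job is handed in; nothing more can be done
None
```

I handed the job in at 20.4 s: the swab is capped home in the green-band tube, which is gripped upright in the mixer cup, held about 5 mm down (estimated from force and arm height) for over 4 s; no picture was viewed after the press.

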